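Swap the die in the dental scanner and face its tab to the pointer

ROBOT

A 6-joint arm with a two-finger parallel gripper is mounted at the origin on the work surface. World frame = base frame: x ahead of the robot, y to its left, z up, the work surface at z = 0. Lengths are in m, angles in rad, forces in N, time in s.
With the tool pointing down it reaches from about 0.25 to 0.775 m from the base axis. Payload 8.9 kg.
Tool frame: the origin (TCP) lies on the front face of the gripper's body, between the roots of the fingers; the fingertips stand 73 mm ahead of it and the grasp point (between the pads) lies 54 mm ahead of it; z points along the fingers, y is the line along which they close (so a half turn about z gives the same grasp; the last joint's range is limited). The gripper opens to 85 mm and grips with 20 to 120 N. Pads are 22 mm wide; open, the fingers measure 114 mm over their backs; the gripper's body (76 mm by 85 mm) begins 54 mm behind the grasp point. The pads swing forward as they close: fully open they stand 13 mm farther back than shut.
Start: joints at [1.201, 0.291, -0.153, 1.127, 0, 1.431], TCP at [0.12, 0.511, 0.304] pointing down, gripper open.
Joint ranges: [-2.52, 2.52], [-0.91, 1.74], [-1.3, 1.37], [-1.96, 2.02], [-1.52, 1.47], [-3.14, 3.14]. Speed limits (rad/s): [2.22, 2.22, 2.79, 3.14, 3.14, 3.14].

INTERFACE

Orientations are given as a rotation vector (axis times angle).
In Python, from plant import r, read_camera, camera_params gives the robot as it stands.
- The arm moves only by the tool apply_moves, never from a script. Its argument "moves" is one flat list of numbers, 7 for each row, row after row: the shift along the tool's x, y, z scaled (see below), then the turn, a rotation vector about the tool's x, y, z scaled (see below), then the opening, from 0 (shut) to 1 (fully open). A call has 1 to 8 rows; each row is the pose to reach, as a shift and turn from the pose commanded when the call began, along the tool's axes at that moment; what a row does not reach only later rows make up. The controller multiplies each number of a shift by 100 cm and each number of a turn by 30 degrees. A row lasts 1/8 s, in which the tool goes at most 62.5 mm and 10.7 degrees, less where a joint would pass 70% of its speed; a pose out of reach is approached as far as the arm can. A call with a number of a shift or a turn outside -1 to 1 is refused whole. A call with a gripper value outside its range is refused whole. The fingers move at their own pace and stop on an object; the grip force is fixed at half the most. Time passes only in rows, so rows that repeat a pose let the fingers close. It gives the time, the measured TCP pose, the force, the opening and the grip force at its end, in the units of the state.
- r.observe(): the state, without advancing time (a new reading comes with each control period).
- read_camera(name): name is "scene" or "top" or "wrist"; returns the picture (384x512x3 uint8, blue, green, red); there is no depth.
- camera_params(name): a dict with "camera_matrix" (3x3 intrinsics, pixels), "k1" (the pictures are not rectified: a ray, as slopes to the right and down, at radius r is drawn at 1 + k1 r^2 times it, then the intrinsics apply), "world_from_camera" (4x4, takes a point from camera to world coordinates). Camera axes: x right, y down, z forward; pixel columns grow to the right and rows downward; lengths in m; the calibration is good to about 2 mm. A picture is of the moment at which its call begins: read the wrist's pose just before it. camera_params takes no time and is no camera call; for the wrist camera it gives the pose at the moment of the call.
- r.hand_in(): hands the job in; it is judged then, once.
The state is a dict: "time_s": time; "joints": joint angles; "dq": joint speeds; "tau": joint torques, N m; "position": TCP position; "eef_rot": TCP orientation; "wrist_force": force on the tool from outside, world axes, zero at the start; "wrist_torque": the same for the moment, N m; "opening": finger opening in m; "gripper_force": force on a finger pad.
Only numpy, scipy, OpenCV 4.12 (cv2) and the standard library are available. Lean on these libraries where they do the work, as an engineer would, in place of code of your own. Each camera call takes 0.05 s, during which the arm holds its last target. There are 200 camera calls.

TASK

The next tooth to scan is the molar, the broad four-cusped tooth lying on the rack. Take it off, stand it upright on the dark rubber pad and let go of it. Clear the finished premolar from the scanner's turntable and leave it standing upright on the pad, then stand the molar gently, without dropping it, in the middle of the turntable, turned so that the tab on its foot faces the raised triangular pointer, leaving the incisor on its rack; do not disturb the bottle, the vial and the jar.

Things in the scene. Friction and masses are not known exactly. Their poses are not given: they have to be found in the camera images.
- molar_die: Die to scan, about 110 g. Aluminium holder: foot 32 mm dia. x 8 mm with one radial tab (6 x 6 mm, tip 24 mm from the axis), round stem 22 mm dia. from 8 to 58 mm; white tooth to 80 mm, 17 mm square, four cusps. Origin: centre of foot underside; z: axis, foot to tooth; x: along the tab. Starts lying on one rail pair of the rack, tab up, its z axis along the rack's -x.
- incisor_die: Look-alike, not to be moved: same holder and axes as the molar's, about 100 g, with a narrow blade-like tooth (15 mm wide, 5 mm thick), 80 mm tall in all. Lies the same way on the other rail pair, 72 mm beside the molar.
- premolar_die: Finished die, about 90 g, standing near the middle of the turntable at the start. Same foot, tab and axes as the molar's; round stem 22 mm dia. from 8 to 44 mm, then a small round white tooth, 17 mm dia., to 62 mm. Origin: centre of foot underside.
- rack: Fixed plate 100 (x) x 150 (y) x 6 mm with two pairs of rails along x, at y = +36 and -36 mm. Origin: centre of its underside, on the table. A rail pair is 17 mm wide over all, top at 30 mm, x from -17 to 29 mm, on posts no wider: fingers fit down both sides of a stem. A lying die's axis is at z = 40 mm and its foot underside at x = +40 mm; it lifts straight up.
- pad: Fixed dark rubber pad, 160 (x) x 140 (y) mm, 4 mm thick. Origin: centre of its underside on the table, so its top is at z = 4 mm. Empty at the start.
- scanner: Fixed desktop scanner: white base plate 150 x 150 x 20 mm with grey walls 10 mm thick and 110 mm high (from the table) on its -x, +y and -y sides; open above and to its +x. 130 mm clear between the side walls. Origin: centre of its underside on the table.
- turntable: Fixed aluminium disc 90 mm dia. x 12 mm on the scanner's base plate, centred in it; its top is 32 mm above the table. Origin: centre of the disc's underside. Its x axis points from the centre to the pointer, anywhere within about 75 degrees of the scanner's +x. It does not turn.
- centre (a point): The middle of the turntable's top face, on its axis, 32 mm above the table; marked by a thin grey spot 35 mm dia.
- mark (a point): The pointer: a raised dark steel triangle on the turntable, 4 mm high, from 30 to 42 mm from the turntable's centre, its apex inwards. This point is its middle, 36 mm from the centre. Nothing else is on the disc but the premolar.
- bottle: White bottle 48 mm dia., 140 mm tall, standing; bystander beyond the pad's far (+x) edge. Origin: centre of its underside.
- vial: Amber vial 32 mm dia., 65 mm tall, standing; bystander beyond the pad's far edge, beside the bottle. Origin: centre of its underside.
- jar: Flat metal jar 52 mm dia., 36 mm tall, standing; bystander 108 to 125 mm from the rack's middle on its -y side. Origin: centre of its underside.

How it is judged:
On the way:
1. the molar die stands upright on the pad, let go (angle between molar_die's own z axis and vertical below 0.08 rad and z of molar_die in the frame of pad between 0.001 and 0.008 m and x of molar_die in the frame of pad between -0.08 and 0.08 m and y of molar_die in the frame of pad between -0.07 and 0.07 m and contact force between the fingers and molar_die below 0.05 N and linear speed of molar_die below 0.01 m/s), for 0.2 s.
At the end, for the whole second after the job is handed in: Molar upright on the turntable within 6 mm of its centre, tab facing the pointer (the pointer's middle within 6 mm of the line from axis through tab, about 9 degrees); premolar upright on the pad, origin inside its outline; both released, at rest; incisor within 10 mm of its start (angle between molar_die's own z axis and vertical below 0.06 rad and horizontal distance between molar_die and centre below 0.006 m and z of molar_die in the frame of centre between -0.003 and 0.003 m and x of mark in the frame of molar_die above 0.02 m and y of mark in the frame of molar_die between -0.006 and 0.006 m and contact force between the fingers and molar_die below 0.05 N and linear speed of each of molar_die, premolar_die below 0.01 m/s and angle between premolar_die's own z axis and vertical below 0.08 rad and z of premolar_die in the frame of pad between 0.001 and 0.008 m and x of premolar_die in the frame of pad between -0.08 and 0.08 m and y of premolar_die in the frame of pad between -0.07 and 0.07 m and contact force between the fingers and premolar_die below 0.05 N and distance of incisor_die from where it was at the start of the episode below 0.01 m); the robot touches nothing.
It fails at once if the incisor die is moved by more than 10 mm (distance of incisor_die from where it was at the start of the episode above 0.01 m).
It fails at once if the bottle, the vial or the jar is moved by more than 15 mm or tipped (distance of any of bottle, vial, jar from where it was at the start of the episode above 0.015 m or angle between any of bottle, vial, jar's own z axis and vertical above 0.3 rad).
It fails at once if the molar die is dropped on to the turntable from more than about 10 mm (falls faster than 0.45 m/s, not held) (horizontal distance between molar_die and centre below 0.045 m and z of molar_die in the frame of centre below 0.06 m and contact force between the fingers and molar_die below 0.05 N and linear speed of molar_die above 0.45 m/s).
It also fails if it takes over 72 s, if anything falls off the work surface, if the arm or the gripper's body presses on something with over 40 N, if the wrist force passes 120 N, or if a joint passes its speed limit or range.

## Working session

There is one attempt and no reset: what is moved stays moved. The work goes in short steps, Python scripts to look and compute and a tool call to move; the robot and the scene stay as the last step left them, time stands still between calls to the robot, and variables do not carry over. Pictures are saved under pics/ and viewed, at most 10 in all, crops included, and the job is handed in when it is done.

Besides the shell and the picture viewer there is one more tool, called after ">>>" by a JSON object that holds its "api" and its "payload", one argument or row to a line. apply_moves: Moves the arm, as the interface text tells. Shifts and turns lie within -1 to 1; 1 stands for 100 cm of shift or 30 degrees of turn. Its arguments: {"type":"object","properties":{"moves":{"type":"array","items":{"type":"number"}}},"required":["moves"]}

```bash
ls; mkdir -p pics; cat > h.py <<'E'
import numpy as np, cv2
from plant import r, read_camera, camera_params
from scipy.spatial.transform import Rotation as R
def ray(P,u,v):
    K=np.array(P["camera_matrix"]);T=np.array(P["world_from_camera"]);k=P["k1"]
    d=np.array([(u-K[0,2])/K[0,0],(v-K[1,2])/K[1,1]]);x=d.copy()
    for _ in range(30): x=d/(1+k*(x@x))
    return T[:3,3],T[:3,:3]@np.array([x[0],x[1],1])
def onplane(P,u,v,z):
    o,d=ray(P,u,v); return o+d*(z-o[2])/d[2]
def proj(P,p):
    K=np.array(P["camera_matrix"]);T=np.array(P["world_from_camera"])
    c=T[:3,:3].T@(np.array(p)-T[:3,3]);s=c[:2]/c[2];s=s*(1+P["k1"]*(s@s))
    return K[0,0]*s[0]+K[0,2],K[1,1]*s[1]+K[1,2]
E
python3 - <<'E'
from h import *
np.set_printoptions(precision=4,suppress=True)
for n in ["top","scene","wrist"]:
    P=camera_params(n); print(n,P)
    im=read_camera(n); cv2.imwrite(f"pics/{n}0.png",im)
print(r.observe())
a=np.hstack([cv2.imread("pics/scene0.png")[:,:],cv2.imread("pics/wrist0.png")])
cv2.imwrite("pics/sw.png",cv2.resize(a,(800,300)))
cv2.imwrite("pics/t0.png",cv2.resize(cv2.imread("pics/top0.png"),(800,600),interpolation=cv2.INTER_CUBIC))
E
```

```text
pics
top {'camera_matrix': array([[439.9689,   0.    , 257.1114],
       [  0.    , 439.9689, 192.996 ],
       [  0.    ,   0.    ,   1.    ]]), 'k1': 0.03528625404666117, 'world_from_camera': array([[ 0.004 , -0.9818,  0.1899,  0.3508],
       [-1.    , -0.0038,  0.0015,  0.0382],
       [-0.0008, -0.1899, -0.9818,  1.1054],
       [ 0.    ,  0.    ,  0.    ,  1.    ]])}
scene {'camera_matrix': array([[440.8363,   0.    , 256.8136],
       [  0.    , 440.8363, 182.3665],
       [  0.    ,   0.    ,   1.    ]]), 'k1': 0.04899372309729728, 'world_from_camera': array([[-0.0743,  0.5873, -0.806 ,  1.4558],
       [ 0.9972,  0.0504, -0.0551,  0.0821],
       [ 0.0082, -0.8078, -0.5894,  0.7245],
       [ 0.    ,  0.    ,  0.    ,  1.    ]])}
wrist {'camera_matrix': array([[279.9837,   0.    , 260.3327],
       [  0.    , 279.9837, 193.6268],
       [  0.    ,   0.    ,   1.    ]]), 'k1': -0.019640605116097123, 'world_from_camera': array([[ 0.2287,  0.9248,  0.3042,  0.0415],
       [ 0.9735, -0.2167, -0.0731,  0.5294],
       [-0.0017,  0.3129, -0.9498,  0.3741],
       [ 0.    ,  0.    ,  0.    ,  1.    ]])}
{'time_s': 0.15, 'joints': array([ 1.2007,  0.2911, -0.1539,  1.1267,  0.    ,  1.4315]), 'dq': array([ 0.0017, -0.001 ,  0.0029, -0.0012,  0.0006, -0.0012]), 'tau': array([ -0.0002, -53.7372,  33.1521,   0.0115,  -0.0003,  -0.    ]), 'position': array([0.12  , 0.5108, 0.3035]), 'eef_rot': array([-0.3618, -3.1204,  0.0014]), 'wrist_force': array([-0.0463, -0.3149,  0.7213]), 'wrist_torque': array([ 0.0171, -0.0059,  0.021 ]), 'gripper_force': 0.0, 'opening': 0.08526984476490915}
```

View pics/t0.png

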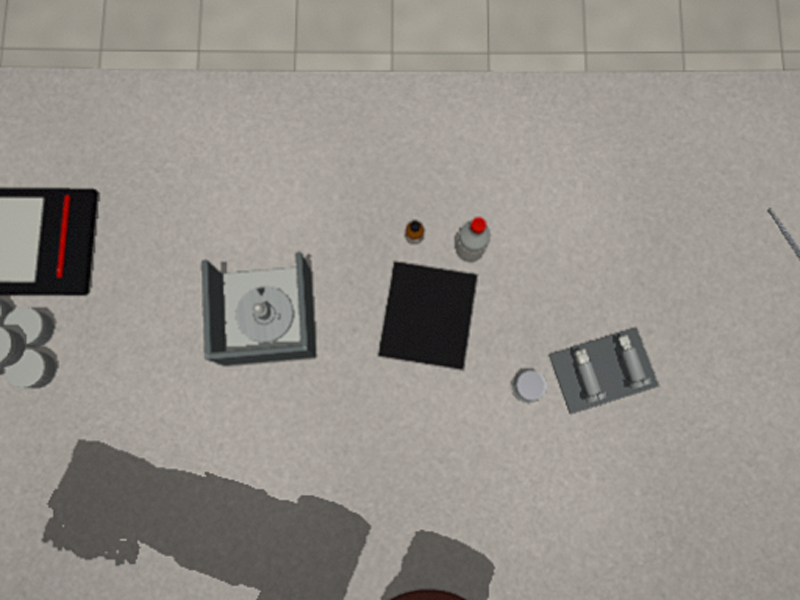

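View pics/scene0.png

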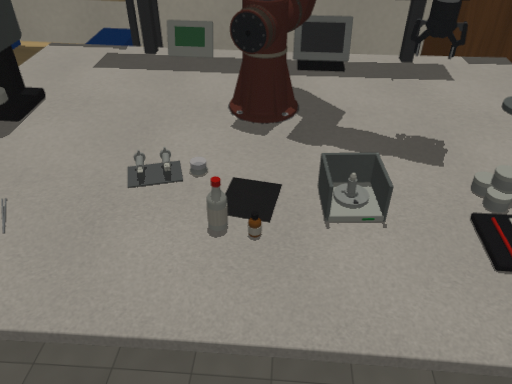

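The top view shows the scanner (left, premolar at ~(262,310) of the 800-wide view), the pad at (428,316), the jar at (529,385) and the rack at (604,370). The rack's -y side faces world +y. I need close-ups to tell the dies apart.

```bash
python3 - <<'E'
from h import *
np.set_printoptions(precision=4,suppress=True)
im=cv2.imread("pics/top0.png");P=camera_params("top")
a=im[205:270,345:427]; b=im[155:237,125:207]
f=lambda c:cv2.resize(c,(400,int(400*c.shape[0]/c.shape[1])),interpolation=cv2.INTER_CUBIC)
A=np.zeros((400,800,3),np.uint8);x=f(a);A[:x.shape[0],:400]=x;y=f(b);A[:y.shape[0],400:]=y
cv2.imwrite("pics/crop.png",A)
# pad
g=im.max(2); m=((g<40)).astype(np.uint8); m[:, :230]=0;m[:,320:]=0;m[:150]=0;m[250:]=0
c=max(cv2.findContours(m,0,2)[0],key=cv2.contourArea)
pt=cv2.boxPoints(cv2.minAreaRect(c)); q=np.array([onplane(P,*p,.004) for p in pt]);print("pad",pt,q,q.mean(0))
print([np.linalg.norm(q[i]-q[i-1]) for i in range(4)])
# rack plate: darker bluish grey
roi=im[200:275,340:430].astype(int); print(im[250,372],im[235,420],im[240,335], im[225,385])
for n,u,v,z in [("rack",604/1.5625,370/1.5625,.006),("jar",529/1.5625,385/1.5625,.036),("tt",265/1.5625,314/1.5625,.032),("ptr",262/1.5625,292/1.5625,.036)]: print(n,onplane(P,u,v,z))
E
```

```text
pad [[242.3513 226.8919]
 [252.2703 167.3784]
 [305.4595 176.2432]
 [295.5405 235.7568]] [[ 0.477   0.0766  0.004 ]
 [ 0.6311  0.0527  0.004 ]
 [ 0.6082 -0.084   0.004 ]
 [ 0.4553 -0.0566  0.004 ]] [ 0.5429 -0.0028  0.004 ]
[np.float64(0.13502609626668055), np.float64(0.15594005222444227), np.float64(0.1386049651394234), np.float64(0.15527352565285013)]
[49 50 46] [151 159 164] [164 160 159] [88 89 85]
rack [ 0.4537 -0.2826  0.006 ]
jar [ 0.4271 -0.1573  0.036 ]
tt [0.5376 0.2562 0.032 ]
ptr [0.5723 0.2616 0.036 ]
```

View pics/crop.png

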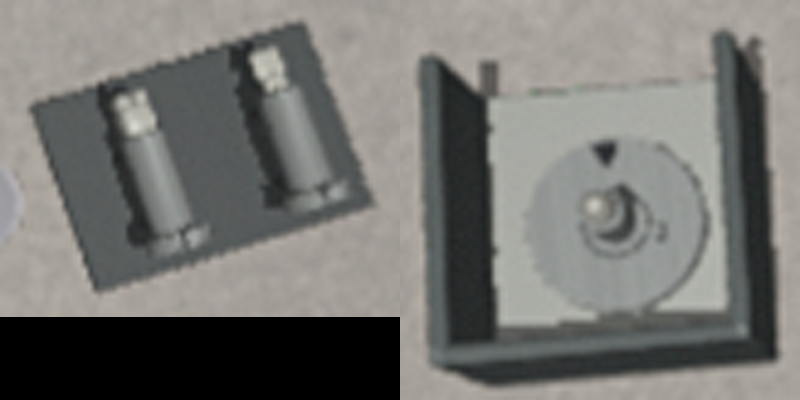

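The crop shows both dies with their teeth up-left. The left tooth looks squarer and the right one is ambiguous. The pointer is at about (604,152), and the premolar's tab is to the lower right. I'll work out the rack pose and take a close wrist look.

```bash
cat >> h.py <<'E'
np.set_printoptions(precision=4,suppress=True)
def tcp():
    s=r.observe(); return np.array(s["position"]),R.from_rotvec(s["eef_rot"])
def down(yaw,tilt=0.):
    # tool x at given yaw (deg), z down; tilt>0 (deg) about tool y
    x=np.array([np.cos(np.radians(yaw)),np.sin(np.radians(yaw)),0]);z=np.array([0,0,-1.]);y=np.cross(z,x)
    return R.from_matrix(np.c_[x,y,z])*R.from_rotvec([0,np.radians(tilt),0])
def go(p,Rt,label=""):
    p0,R0=tcp(); d=R0.inv().apply(np.array(p)-p0); w=np.degrees((R0.inv()*Rt).as_rotvec())/30
    print(label,"move",np.round(d,4),np.round(w,4)); return d,w
def goG(g,Rt,label="",k=.054): return go(np.array(g)-Rt.apply([0,0,k]),Rt,label)
E
python3 - <<'E'
from h import *
P=camera_params("top")
c=np.array([(32,106),(305,22),(373,205),(97,292)])/4.878+[345,205]
q=np.array([onplane(P,*p,.006) for p in c]);print(q,q.mean(0),[np.linalg.norm(q[i]-q[i-1]) for i in range(4)])
A=(q[0]+q[1]-q[2]-q[3])[:2];print("yaw A",np.degrees(np.arctan2(A[1],A[0])))
c=np.array([(604,152),(614,226)])-[400,0]; c=c/4.878+[125,155]
print("ptr",onplane(P,*c[0],.036),onplane(P,*c[1],.032))
p0,R0=tcp();T=np.array(camera_params("wrist")["world_from_camera"]);print("cam in tool",R0.inv().apply(T[:3,3]-p0),R0.inv().apply(T[:3,2]))
yaw=np.degrees(np.arctan2(A[1],A[0]))
go([q[:,0].mean()+0.02,q[:,1].mean(),.22],down(yaw+180),"rack view")
E
```

```text
[[ 0.4784 -0.1968  0.006 ]
 [ 0.5226 -0.3386  0.006 ]
 [ 0.429  -0.367   0.006 ]
 [ 0.3845 -0.2259  0.006 ]] [ 0.4536 -0.2821  0.006 ] [np.float64(0.09829476373681625), np.float64(0.14855943991322734), np.float64(0.09781220433301618), np.float64(0.1479453347310362)]
yaw A 17.002587401312823
ptr [0.5741 0.2638 0.036 ] [0.5366 0.258  0.032 ]
cam in tool [ 0.0807  0.0001 -0.0707] [-0.313  -0.0005  0.9497]
rack view move [-0.5257 -0.6909  0.0841] [-0.0017 -0.0007 -1.0076]
```

>>> {"api": "apply_moves", "payload": {
  "moves": [-0.5257,-0.6909,0.084,0,0,-1,1,-0.5257,-0.6909,0.084,0,0,-1,1,-0.5257,-0.6909,0.084,0,0,-1,1,-0.5257,-0.6909,0.084,0,0,-1,1,-0.5257,-0.6909,0.084,0,0,-1,1,-0.5257,-0.6909,0.084,0,0,-1,1,-0.5257,-0.6909,0.084,0,0,-1,1,-0.5257,-0.6909,0.084,0,0,-1,1]
}}

```text
time_s: 1.15
position: [0.319, 0.0657, 0.2571]
eef_rot: [-0.458, 3.107, -0.0]
wrist_force: [2.2, 0.8, 0.5]
opening: 0.0854
gripper_force: 0.0
```

```bash
python3 - <<'E'
from h import *
go([.474,-.282,.22],down(197))
E
```

```text
move [-0.0479 -0.3777  0.0372] [-0.0004  0.0023 -0.0072]
```

>>> {"api": "apply_moves", "payload": {
  "moves": [-0.048,-0.378,0.037,0,0,0,1,-0.048,-0.378,0.037,0,0,0,1,-0.048,-0.378,0.037,0,0,0,1,-0.048,-0.378,0.037,0,0,0,1,-0.048,-0.378,0.037,0,0,0,1,-0.048,-0.378,0.037,0,0,0,1,-0.048,-0.378,0.037,0,0,0,1,-0.048,-0.378,0.037,0,0,0,1]
}}

```text
time_s: 2.15
position: [0.4732, -0.2804, 0.2194]
eef_rot: [0.457, -3.107, -0.002]
wrist_force: [0.7, 0.1, -0.4]
opening: 0.085
gripper_force: 0.0
```

```bash
python3 - <<'E'
from h import *
import pickle
P=camera_params("wrist"); im=read_camera("wrist"); cv2.imwrite("pics/w1.png",im); pickle.dump(P,open("w1.pkl","wb")); print(tcp()[0], r.observe()["joints"])
E
```

```text
[ 0.473  -0.2796  0.2197] [-0.667   0.3981 -0.2276  0.9465  0.0002 -0.9599]
```

View pics/w1.png

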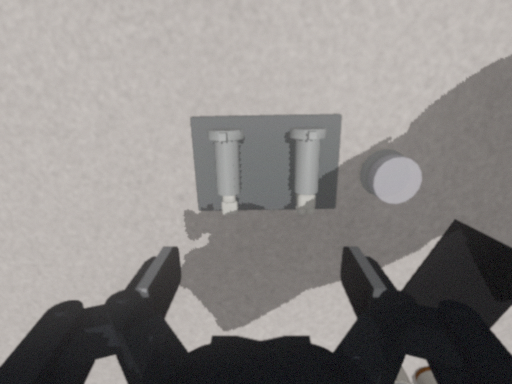

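```bash
python3 - <<'E'
from h import *
im=cv2.imread("pics/w1.png")
c=im[120:225,185:350]
c=cv2.resize(c,(792,504),interpolation=cv2.INTER_CUBIC); c=cv2.convertScaleAbs(c,alpha=1.1)
cv2.imwrite("pics/c1.png",c)
E
```

```text
(no output)
```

View pics/c1.png

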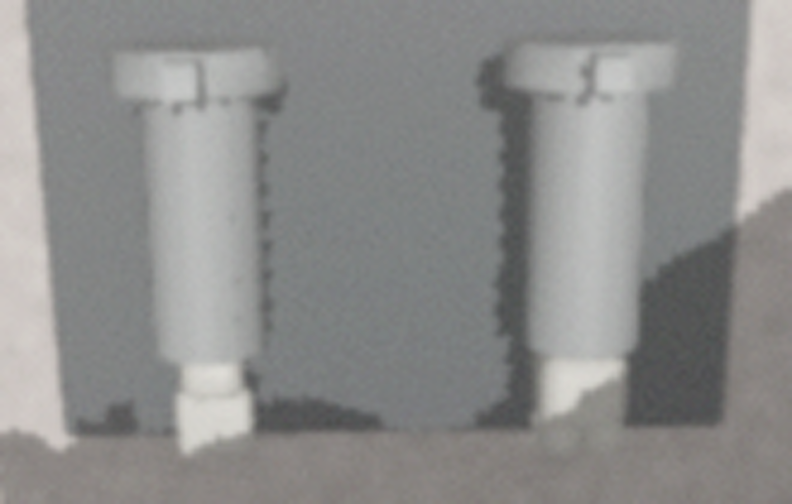

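The right-hand die (on the jar side) has a broad tooth, 0.78 of the stem width, so about 17 mm: that is the molar. The left one has a narrow 15 mm blade with a neck, so it is the incisor. Next I measure the molar's axis.

```bash
python3 - <<'E'
from h import *
import pickle
P=pickle.load(open("w1.pkl","rb"));f=lambda x,y:(185+x/4.8-.4,120+y/4.8-.4)
for n,(cs) in {"mol":[(588,110),(583,340),(591,45)],"inc":[(201,110),(210,340),(193,52)]}.items():
    q=np.array([onplane(P,*f(*c),.04) for c in cs]);d=q[1]-q[0];print(n,q,np.degrees(np.arctan2(d[1],d[0])))
for c in [(528,110),(648,110),(530,340),(637,340)]: print(onplane(P,*f(*c),.04))
c=[(192,117),(340,114),(337,209),(198,211)];q=np.array([onplane(P,*p,.006) for p in c]);print(q,q.mean(0),[np.linalg.norm(q[i]-q[i-1]) for i in range(4)])
d=q[2]+q[3]-q[0]-q[1];print(np.degrees(np.arctan2(d[1],d[0])))
E
```

```text
mol [[ 0.4169 -0.2535  0.04  ]
 [ 0.4593 -0.2394  0.04  ]
 [ 0.4056 -0.2569  0.04  ]] 18.434492472927136
inc [[ 0.4375 -0.322   0.04  ]
 [ 0.4802 -0.3091  0.04  ]
 [ 0.4278 -0.3261  0.04  ]] 16.859066352116248
[ 0.4201 -0.2641  0.04  ]
[ 0.4137 -0.2428  0.04  ]
[ 0.4623 -0.2493  0.04  ]
[ 0.4562 -0.2292  0.04  ]
[[ 0.4288 -0.3634  0.006 ]
 [ 0.3842 -0.2251  0.006 ]
 [ 0.4782 -0.1912  0.006 ]
 [ 0.524  -0.3357  0.006 ]] [ 0.4538 -0.2788  0.006 ] [np.float64(0.09919326671367523), np.float64(0.14523890377821375), np.float64(0.09992074632306489), np.float64(0.15159942325675632)]
18.053192748714885
```

```bash
python3 - <<'E'
from h import *
A=np.array([.9537,.3007,0]);G=np.array([.447,-.244,.040]);Rt=down(197.5,40);z=Rt.apply([0,0,1]);print(z)
goG(G-.11*z+[0,0,.02],down(197.5,30),"pre");goG(G-.11*z+[0,0,.02],Rt,"pre")
E
```

```text
[-0.613  -0.1933 -0.766 ]
pre move [-0.0831  0.0428  0.0287] [ 0.0087  0.9987 -0.0227]
pre move [-0.0908  0.0429  0.0341] [ 0.0108  1.332  -0.022 ]
```

>>> {"api": "apply_moves", "payload": {
  "moves": [-0.083,0.043,0.029,0.01,1,-0.023,0.5,-0.083,0.043,0.029,0.01,1,-0.023,0.5,-0.083,0.043,0.029,0.01,1,-0.023,0.5,-0.083,0.043,0.029,0.01,1,-0.023,0.5,-0.083,0.043,0.029,0.01,1,-0.023,0.5,-0.083,0.043,0.029,0.01,1,-0.023,0.5]
}}

```text
time_s: 2.95
position: [0.5402, -0.2158, 0.1928]
eef_rot: [0.397, -2.596, 0.11]
wrist_force: [0.7, -0.3, 0.9]
opening: 0.0426
gripper_force: 0.0
```

```bash
python3 - <<'E'
from h import *
G=np.array([.447,-.244,.040]);Rt=down(197.5,40);z=Rt.apply([0,0,1])
goG(G-.11*z+[0,0,.02],Rt,"pre");goG(G-.11*z+[0,0,.02],down(197.5,30),"pre30");print(r.observe()["joints"],r.observe()["opening"])
E
```

```text
pre move [-0.0106  0.0012  0.0022] [-0.004   0.34   -0.0053]
pre30 move [-0.0012  0.0012  0.0013] [-0.0045  0.0067 -0.0049]
[-0.3703  0.7898  0.2776  1.4774 -0.318  -0.6057] 0.04263383038759509
```

>>> {"api": "apply_moves", "payload": {
  "moves": [-0.0106,0.001,0.0022,-0.004,0.34,-0.005,0.5,-0.0106,0.001,0.0022,-0.004,0.34,-0.005,0.5,-0.0106,0.001,0.0022,-0.004,0.34,-0.005,0.5]
}}

```text
time_s: 3.32
position: [0.5482, -0.2125, 0.185]
eef_rot: [0.373, -2.42, 0.136]
wrist_force: [0.4, 0.8, 0.5]
opening: 0.0427
gripper_force: 0.0
```

```bash
python3 - <<'E'
from h import *
G=np.array([.447,-.244,.040]);Rt=down(197.5,40);z=Rt.apply([0,0,1])
goG(G-.06*z,Rt,"mid");goG(G,Rt,"grasp");goG(G+[0,0,.1],Rt,"lift");print(r.observe()["joints"])
P=camera_params("wrist");print([proj(P,G+a*np.array([.9537,.3007,0])) for a in (-.02,0,.014)])
cv2.imwrite("pics/w2.png",read_camera("wrist"))
E
```

```text
mid move [-0.012   0.0004  0.0652] [-0.0005  0.0017  0.0005]
grasp move [-0.0119  0.0004  0.1252] [-0.0005  0.0017  0.0005]
lift move [0.0523 0.0004 0.0485] [-0.0005  0.0017  0.0005]
[-0.3306  0.9443  0.4773  1.6966 -0.3916 -0.5154]
[(np.float64(260.70195378451257), np.float64(184.93021354577965)), (np.float64(260.7023933797771), np.float64(204.24106579899916)), (np.float64(260.7026719486622), np.float64(218.4076975164144))]
```

View pics/w2.png

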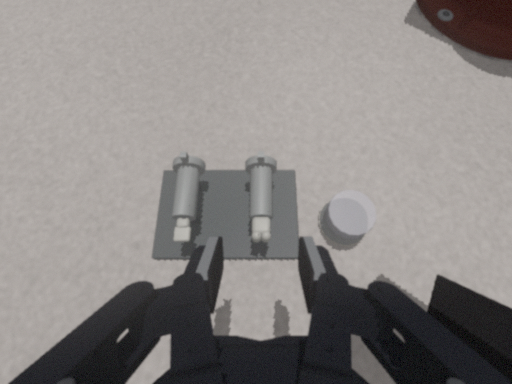

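>>> {"api": "apply_moves", "payload": {
  "moves": [-0.012,0.0004,0.065,0,0,0,0.5,-0.012,0.0004,0.065,0,0,0,0.5,-0.012,0.0004,0.1,0,0,0,0.5,-0.012,0.0004,0.125,0,0,0,0.5,-0.012,0.0004,0.125,0,0,0,0.5,-0.012,0.0004,0.125,0,0,0,0.5]
}}

```text
time_s: 4.12
position: [0.4813, -0.2335, 0.083]
eef_rot: [0.373, -2.42, 0.138]
wrist_force: [0.4, -0.0, 0.4]
opening: 0.0426
gripper_force: 0.0
```

```bash
python3 - <<'E'
from h import *
G=np.array([.447,-.244,.040]);Rt=down(197.5,40)
goG(G,Rt,"grasp");s=r.observe();print(s["joints"],s["wrist_force"])
E
```

```text
grasp move [-0.0002  0.0003  0.002 ] [-0.0032  0.0002 -0.0004]
[-0.3931  0.9229  0.1401  1.358  -0.4275 -0.5719] [ 0.3885 -0.0449  0.4147]
```

>>> {"api": "apply_moves", "payload": {
  "moves": [0,0,0.002,0,0,0,0,0,0,0.002,0,0,0,0,0,0,0.002,0,0,0,0,0,0,0.002,0,0,0,0,0,0,0.002,0,0,0,0]
}}

```text
time_s: 4.75
position: [0.4796, -0.2337, 0.0801]
eef_rot: [0.374, -2.417, 0.138]
wrist_force: [2.7, -0.1, 5.7]
opening: 0.0205
gripper_force: 58.3
```

>>> {"api": "apply_moves", "payload": {
  "moves": [0.006,0,-0.008,0,0,0,0,0.026,0,-0.031,0,0,0,0,0.045,0,-0.054,0,0,0,0,0.064,0,-0.077,0,0,0,0,0.083,0,-0.1,0,0,0,0,0.083,0,-0.1,0,0,0,0]
}}

```text
time_s: 5.5
position: [0.4806, -0.2334, 0.2114]
eef_rot: [0.373, -2.419, 0.138]
wrist_force: [0.4, 0.2, -1.9]
opening: 0.0205
gripper_force: 58.6
```

```bash
python3 - <<'E'
from h import *
M=np.array([.535,-.038,.048])
s=r.observe();print(s["joints"],s["wrist_force"],s["gripper_force"])
# target: yaw 180+b , tilt -50 ; die on pad
for t in (12,-18,-50): goG(M+[0,0,.08],down(180,t),t)
E
```

```text
[-0.3932  0.7903  0.2353  1.5862 -0.428  -0.5723] [ 0.4361  0.166  -1.8618] 58.61196756362915
12 move [-0.1126  0.1665 -0.055 ] [-0.2617 -0.9264  0.5308]
-18 move [-0.0932  0.1749 -0.0367] [-0.1192 -1.9181  0.5998]
-50 move [-0.0859  0.1824 -0.0089] [ 0.0539 -2.9748  0.6481]
```

>>> {"api": "apply_moves", "payload": {
  "moves": [-0.1126,0.1665,-0.055,-0.262,-0.926,0.531,0,-0.1126,0.1665,-0.055,-0.262,-0.926,0.531,0,-0.1126,0.1665,-0.055,-0.262,-0.926,0.531,0,-0.1126,0.1665,-0.055,-0.262,-0.926,0.531,0,-0.1126,0.1665,-0.055,-0.262,-0.926,0.531,0,-0.1126,0.1665,-0.055,-0.262,-0.926,0.531,0]
}}

```text
time_s: 6.25
position: [0.5452, -0.0387, 0.1781]
eef_rot: [-0.0, -2.926, -0.001]
wrist_force: [0.3, 0.3, -1.0]
opening: 0.0203
gripper_force: 58.8
```

```bash
python3 - <<'E'
from h import *
M=np.array([.535,-.038,.048])
for t in (-17,): goG(M+[0,0,.08],down(180,t),t)
E
```

```text
-17 move [0.0258 0.0007 0.0041] [ 0.0017 -0.9775 -0.0005]
```

>>> {"api": "apply_moves", "payload": {
  "moves": [0.0258,0.0007,0.004,0,-0.98,0,0,0.0258,0.0007,0.004,0,-0.98,0,0,0.0258,0.0007,0.004,0,-0.98,0,0,0.0258,0.0007,0.004,0,-0.98,0,0,0.0258,0.0007,0.004,0,-0.98,0,0]
}}

```text
time_s: 6.88
position: [0.5203, -0.0382, 0.1807]
eef_rot: [0.003, 2.844, 0.001]
wrist_force: [0.9, -0.1, -0.3]
opening: 0.0204
gripper_force: 58.8
```

```bash
python3 - <<'E'
from h import *
M=np.array([.535,-.038,.048])
for t in (-46.5,-50): goG(M+[0,0,.08],down(180,t),t)
E
```

```text
-46.5 move [0.0279 0.0001 0.0077] [-0.0001 -0.9819 -0.0037]
-50 move [0.0307 0.0001 0.0094] [-0.0002 -1.0985 -0.0037]
```

>>> {"api": "apply_moves", "payload": {
  "moves": [0.028,0,0.008,0,-0.98,0,0,0.028,0,0.008,0,-0.98,0,0,0.028,0,0.008,0,-0.98,0,0,0.028,0,0.008,0,-0.98,0,0,0.028,0,0.008,0,-0.98,0,0]
}}

```text
time_s: 7.5
position: [0.4951, -0.0376, 0.1624]
eef_rot: [0.003, 2.334, 0.002]
wrist_force: [-0.2, -0.3, -2.4]
opening: 0.0205
gripper_force: 58.8
```

```bash
python3 - <<'E'
from h import *
M=np.array([.535,-.038,.048])
goG(M+[0,0,.08],down(180,-50));goG(M+[0,0,.012],down(180,-50),"low");print(r.observe()["joints"])
P=camera_params("wrist");cv2.imwrite("pics/w3.png",read_camera("wrist"))
print(proj(P,M+[0,0,.124]),proj(P,M+[0,0,.036]),tcp()[0])
s=read_camera("scene");cv2.imwrite("pics/s3.png",s);P=camera_params("scene");print(proj(P,M+[0,0,.08]))
u,v=map(int,proj(P,M+[0,0,.08]));c=s[v-40:v+40,u-50:u+50];cv2.imwrite("pics/s3c.png",np.hstack([cv2.resize(c,(400,320)),cv2.resize(cv2.imread("pics/w3.png"),(400,320))]))
E
```

```text
move [ 0.0008 -0.0004 -0.0013] [ 0.0012 -0.1235 -0.0056]
low move [ 0.0499 -0.0005  0.0457] [ 0.0012 -0.1235 -0.0056]
[-0.3532  0.2214 -1.2143 -0.6408  0.2534 -0.2465]
(np.float64(259.13295151416025), np.float64(371.8403882668869)) (np.float64(259.1117687224239), np.float64(193.99069442230922)) [ 0.4956 -0.0377  0.1629]
(np.float64(234.24016736142727), np.float64(156.31235749182463))
```

View pics/s3c.png

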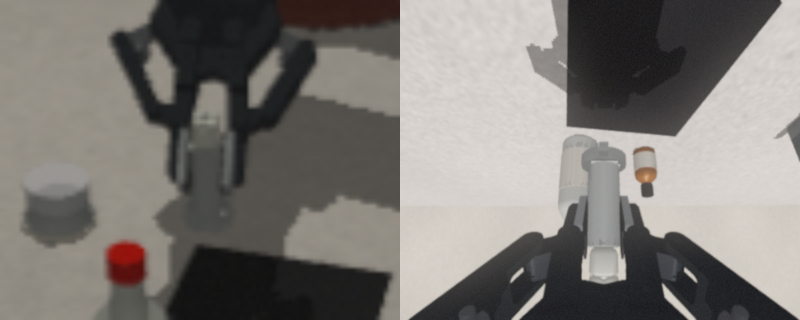

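The molar is held straight between the pads with its tooth up, and the bottle and vial are well beyond it. Now I lower it.

>>> {"api": "apply_moves", "payload": {
  "moves": [0.01,-0.0005,0.008,0,-0.1235,-0.005,0,0.025,-0.0005,0.022,0,-0.1235,-0.005,0,0.038,-0.0005,0.035,0,-0.1235,-0.005,0,0.05,-0.0005,0.0457,0,-0.1235,-0.005,0,0.05,-0.0005,0.0457,0,-0.1235,-0.005,0,0.05,-0.0005,0.0457,0,-0.1235,-0.005,0]
}}

```text
time_s: 8.35
position: [0.5059, -0.0399, 0.0994]
eef_rot: [-0.003, 2.275, 0.003]
wrist_force: [0.1, -0.6, -1.8]
opening: 0.0203
gripper_force: 58.8
```

```bash
python3 - <<'E'
from h import *
M=np.array([.535,-.038,.048])
goG(M+[0,0,.0],down(180,-50));s=r.observe();print(s["joints"],s["wrist_force"],tcp()[0],R.from_rotvec(s["eef_rot"]).apply([0,0,1]))
E
```

```text
move [0.0207 0.0019 0.0014] [ 0.0064 -0.0111  0.0028]
[-0.3609  0.5628 -1.2964 -1.1214  0.2758 -0.2413] [ 0.1409 -0.5591 -1.8246] [ 0.5059 -0.0399  0.0994] [ 0.7623  0.0033 -0.6472]
```

```bash
python3 - <<'E'
from h import *
M=np.array([.575,-.038,.048])
goG(M+[0,0,.02],down(180,-50))
E
```

```text
move [-0.0205  0.0018  0.019 ] [ 0.0064 -0.0111  0.0028]
```

>>> {"api": "apply_moves", "payload": {
  "moves": [-0.0205,0.0018,0.019,0,-0.01,0,0,-0.0205,0.0018,0.019,0,-0.01,0,0,-0.0205,0.0018,0.019,0,-0.01,0,0,-0.0205,0.0018,0.019,0,-0.01,0,0]
}}

```text
time_s: 8.85
position: [0.5322, -0.0377, 0.1025]
eef_rot: [-0.003, 2.27, 0.003]
wrist_force: [-0.8, -0.1, -1.1]
opening: 0.0207
gripper_force: 58.8
```

```bash
python3 - <<'E'
from h import *
M=np.array([.575,-.038,.048])
goG(M+[0,0,.02],down(180,-50));goG(M+[0,0,.005],down(180,-50));s=r.observe();print(s["joints"],s["wrist_force"],tcp()[0],R.from_rotvec(s["eef_rot"]).apply([0,0,1]))
E
```

```text
move [-0.0011 -0.0003  0.001 ] [ 0.0063 -0.0022  0.0018]
 move [ 0.0104 -0.0003  0.0107] [ 0.0063 -0.0022  0.0018]
[-0.3278  0.5468 -1.2306 -1.0503  0.2522 -0.2166] [-0.7976 -0.1079 -1.1426] [ 0.5322 -0.0377  0.1025] [ 0.7653  0.0033 -0.6437]
```

>>> {"api": "apply_moves", "payload": {
  "moves": [0.0104,0,0.0107,0.006,-0.002,0,0,0.0104,0,0.0107,0.006,-0.002,0,0,0.0104,0,0.0107,0.006,-0.002,0,0]
}}

```text
time_s: 9.22
position: [0.5339, -0.0377, 0.0876]
eef_rot: [-0.001, 2.269, -0.0]
wrist_force: [0.8, 0.6, -1.7]
opening: 0.0206
gripper_force: 58.8
```

>>> {"api": "apply_moves", "payload": {
  "moves": [0.0023,0,0.0019,0,0,0,0,0.0023,0,0.0019,0,0,0,0]
}}

```text
time_s: 9.48
position: [0.5342, -0.0378, 0.0848]
eef_rot: [-0.001, 2.268, -0.0]
wrist_force: [0.2, 0.3, -0.6]
opening: 0.0207
gripper_force: 58.8
```

```bash
python3 - <<'E'
from h import *
M=np.array([.575,-.038,.048])
goG(M,down(180,-50));s=r.observe();print(s["joints"],s["wrist_force"],s["wrist_torque"],R.from_rotvec(s["eef_rot"]).apply([0,0,1]))
E
```

```text
move [ 0.002  -0.0002  0.0008] [0.0003 0.0012 0.0023]
[-0.324   0.6222 -1.2339 -1.1321  0.2467 -0.2137] [ 0.1768  0.3172 -0.6361] [-0.0165  0.9151  0.0536] [ 0.7664  0.0002 -0.6423]
```

>>> {"api": "apply_moves", "payload": {
  "moves": [0.0015,0,0.0013,0,0,0,0,0.0015,0,0.0013,0,0,0,0]
}}

```text
time_s: 9.72
position: [0.5344, -0.0378, 0.0827]
eef_rot: [-0.001, 2.268, -0.0]
wrist_force: [0.7, -1.0, -1.1]
opening: 0.0204
gripper_force: 58.8
```

>>> {"api": "apply_moves", "payload": {
  "moves": [0.0008,0,0.0006,0,0,0,0,0.0008,0,0.0006,0,0,0,0]
}}

```text
time_s: 9.98
position: [0.5346, -0.0378, 0.0825]
eef_rot: [-0.002, 2.266, -0.001]
wrist_force: [-4.6, -0.8, 9.5]
opening: 0.0204
gripper_force: 60.2
```

>>> {"api": "apply_moves", "payload": {
  "moves": [-0.0005,0,-0.0005,0,0,0,0.5,-0.0005,0,-0.0005,0,0,0,0.5,-0.0005,0,-0.0005,0,0,0,0.5,-0.0005,0,-0.0005,0,0,0,0.5]
}}

```text
time_s: 10.48
position: [0.5342, -0.0378, 0.0824]
eef_rot: [-0.001, 2.268, -0.0]
wrist_force: [-0.7, 0.6, -0.5]
opening: 0.0428
gripper_force: 0.0
```

```bash
python3 - <<'E'
from h import *
s=r.observe();print(s["joints"],s["opening"],s["gripper_force"],s["wrist_force"])
p,_=tcp();go(p+np.array([-.06,0,.08]),down(180,-50));
P=camera_params("wrist");im=read_camera("wrist");cv2.imwrite("pics/w4.png",im)
E
```

```text
[-0.324   0.6319 -1.2346 -1.1424  0.2466 -0.2136] 0.04279258067282812 0.0 [-0.716   0.5595 -0.5374]
 move [-0.0228 -0.     -0.0974] [0.0004 0.0009 0.0022]
```

```bash
python3 - <<'E'
from h import *
p,_=tcp();go(p+np.array([-.01,0,.04]),down(180,-50));go(p+np.array([-.015,0,.11]),down(180,-50))
E
```

```text
move [-0.0242 -0.     -0.0334] [0.0004 0.0008 0.0021]
 move [-0.0747 -0.0001 -0.0822] [0.0004 0.0008 0.0021]
```

>>> {"api": "apply_moves", "payload": {
  "moves": [-0.0242,0,-0.0334,0,0,0,0.5,-0.0242,0,-0.0334,0,0,0,0.5,-0.0747,0,-0.0822,0,0,0,0.5,-0.0747,0,-0.0822,0,0,0,0.5,-0.0747,0,-0.0822,0,0,0,0.5,-0.0747,0,-0.0822,0,0,0,0.5]
}}

```text
time_s: 11.28
position: [0.5191, -0.0376, 0.1917]
eef_rot: [-0.001, 2.269, -0.0]
wrist_force: [-0.5, -0.4, -0.8]
opening: 0.0428
gripper_force: 0.0
```

```bash
python3 - <<'E'
from h import *
C=np.array([.537,.257])
s=r.observe();print(s["joints"],tcp()[0])
P=camera_params("wrist");print(proj(P,[.575,-.038,.004]),proj(P,[.575,-.038,.084]))
im=read_camera("wrist");cv2.imwrite("pics/w5.png",im)
# view pose of scanner: radial yaw
go([.50,.12,.26],down(190,-20),"v1")
go([.50,.235,.26],down(200,0),"v2")
E
```

```text
[-0.3386  0.189  -1.182  -0.6439  0.2575 -0.2237] [ 0.5191 -0.0376  0.1917]
(np.float64(259.8241566456674), np.float64(63.519929528576824)) (np.float64(259.5808135630508), np.float64(154.8966768043485))
v1 move [-0.0406  0.1576 -0.0586] [-0.1927  0.9954 -0.2747]
v2 move [-0.0407  0.2726 -0.0585] [-0.2902  1.6473 -0.6221]
```

View pics/w5.png

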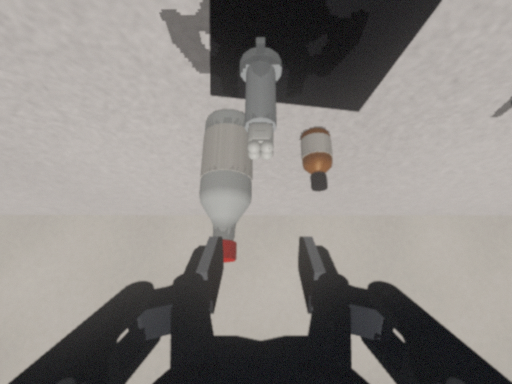

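The molar stands upright on the pad (foot at (261,63), tooth at (260,148)) with its tab toward the robot, as predicted. On to the scanner.

>>> {"api": "apply_moves", "payload": {
  "moves": [-0.0406,0.1576,-0.0586,-0.193,0.995,-0.275,0.5,-0.0406,0.1576,-0.0586,-0.193,0.995,-0.275,0.5,-0.0406,0.1576,-0.0586,-0.193,0.995,-0.275,0.5,-0.0406,0.1576,-0.0586,-0.193,0.995,-0.275,0.5,-0.0406,0.1576,-0.0586,-0.193,0.995,-0.275,0.5]
}}

```text
time_s: 11.95
position: [0.5012, 0.122, 0.2615]
eef_rot: [-0.249, 2.783, 0.043]
wrist_force: [0.2, 0.1, -1.2]
opening: 0.0431
gripper_force: 0.0
```

```bash
python3 - <<'E'
from h import *
go([.53,.255,.28],down(200,0),"v2")
E
```

```text
v2 move [-0.0551  0.1258  0.0003] [-0.0583  0.6642 -0.3231]
```

>>> {"api": "apply_moves", "payload": {
  "moves": [-0.055,0.126,0,-0.058,0.664,-0.323,0.5,-0.055,0.126,0,-0.058,0.664,-0.323,0.5,-0.055,0.126,0,-0.058,0.664,-0.323,0.5,-0.055,0.126,0,-0.058,0.664,-0.323,0.5,-0.055,0.126,0,-0.058,0.664,-0.323,0.5,-0.055,0.126,0,-0.058,0.664,-0.323,0.5]
}}

```text
time_s: 12.7
position: [0.5287, 0.2519, 0.2796]
eef_rot: [-0.538, 3.093, -0.001]
wrist_force: [0.2, 0.4, -0.7]
opening: 0.0429
gripper_force: 0.0
```

```bash
python3 - <<'E'
from h import *
import pickle
P=camera_params("wrist"); im=read_camera("wrist"); cv2.imwrite("pics/w6.png",im); pickle.dump(P,open("w6.pkl","wb"))
u,v=proj(P,[.54,.26,.04]);print(u,v,tcp()[0])
u,v=int(u)-64,int(v)-64;print(u,v);u=max(u,0);v=max(v,0)
cv2.imwrite("pics/c6.png",cv2.resize(im[v:v+118,u:u+128],None,fx=5,fy=5,interpolation=cv2.INTER_CUBIC))
E
```

```text
263.66301817174497 186.43512259452967 [0.5288 0.252  0.2799]
199 122
```

View pics/c6.png

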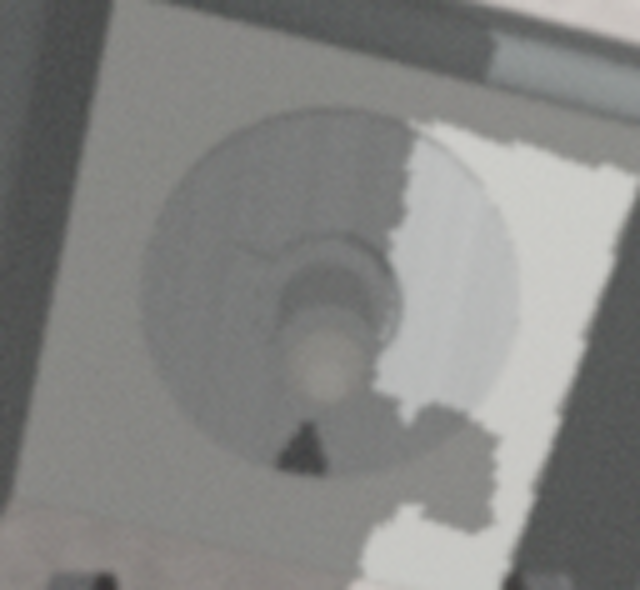

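```bash
python3 - <<'E'
from h import *
import pickle
P=pickle.load(open("w6.pkl","rb"));f=lambda x,y:(199+x/5-.4,122+y/5-.4)
e=np.array([onplane(P,*f(*c),.032) for c in [(142,285),(520,300),(327,105),(340,478),(200,430),(190,165),(410,462)]])[:,:2]
A=np.c_[2*e,np.ones(len(e))];s=np.linalg.lstsq(A,(e**2).sum(1),rcond=None)[0];print("disc",s[:2],"rad",np.sqrt(s[2]+s[:2]@s[:2]))
p=np.array([onplane(P,*f(*c),.036) for c in [(308,422),(275,472),(328,472),(304,450)]]);print("ptr",p)
d=p[0,:2]/2+(p[1,:2]+p[2,:2])/4-s[:2];print(np.linalg.norm(d),np.degrees(np.arctan2(d[1],d[0])), [np.linalg.norm(q[:2]-s[:2]) for q in p])
print("premolar foot",onplane(P,*f(338,300),.040),"tooth top",onplane(P,*f(327,370),.090),"tab",onplane(P,*f(245,247),.038))
E
```

```text
disc [0.5363 0.26  ] rad 0.04536335190670117
ptr [[0.5656 0.2649 0.036 ]
 [0.5805 0.2617 0.036 ]
 [0.5762 0.2739 0.036 ]
 [0.5727 0.2664 0.036 ]]
0.036205782097892346 10.039249357728552 [np.float64(0.0296745618578225), np.float64(0.044240022042770076), np.float64(0.04217887472997162), np.float64(0.036964955930710953)]
premolar foot [0.5336 0.2608 0.04  ] tooth top [0.5346 0.2579 0.09  ] tab [0.5294 0.2366 0.038 ]
```

```bash
python3 - <<'E'
from h import *
goG([.534,.2597,.064],down(200),"g")
E
```

```text
g move [-0.0071  0.0056  0.1619] [-0.0014  0.0044 -0.0088]
```

>>> {"api": "apply_moves", "payload": {
  "moves": [-0.007,0.0056,0.055,0,0.004,-0.009,0.5,-0.007,0.0056,0.08,0,0.004,-0.009,0.5,-0.007,0.0056,0.12,0,0.004,-0.009,0.5,-0.007,0.0056,0.162,0,0.004,-0.009,0.5,-0.007,0.0056,0.162,0,0.004,-0.009,0.5,-0.007,0.0056,0.162,0,0.004,-0.009,0.5]
}}

```text
time_s: 13.5
position: [0.535, 0.2606, 0.1197]
eef_rot: [-0.547, 3.092, -0.0]
wrist_force: [0.2, -0.2, 1.1]
opening: 0.0427
gripper_force: 0.0
```

>>> {"api": "apply_moves", "payload": {
  "moves": [0,0,0,0,0,0,0,0,0,0,0,0,0,0,0,0,0,0,0,0,0,0,0,0,0,0,0,0]
}}

```text
time_s: 14.0
position: [0.5354, 0.261, 0.1201]
eef_rot: [-0.547, 3.09, -0.001]
wrist_force: [-0.4, -1.1, 6.9]
opening: 0.0201
gripper_force: 58.3
```

>>> {"api": "apply_moves", "payload": {
  "moves": [0,0,-0.02,0,0,0,0,0,0,-0.06,0,0,0,0,0,0,-0.12,0,0,0,0,0,0,-0.12,0,0,0,0,0,0,-0.12,0,0,0,0]
}}

```text
time_s: 14.62
position: [0.5342, 0.2608, 0.2385]
eef_rot: [-0.548, 3.092, -0.001]
wrist_force: [0.5, -0.3, -1.1]
opening: 0.0204
gripper_force: 58.7
```

```bash
python3 - <<'E'
from h import *
s=r.observe();print(s["wrist_force"],s["gripper_force"],s["opening"],s["joints"],R.from_rotvec(s["eef_rot"]).apply([0,0,1]))
goG([.525,.036,.036+.08],down(185),"over pad")
im=read_camera("scene");P=camera_params("scene");u,v=map(int,proj(P,[.534,.26,.16]));cv2.imwrite("pics/s7.png",cv2.resize(im[v-40:v+60,u-60:u+60],(720,600)))
E
```

```text
[ 0.5099 -0.302  -1.0523] 58.675530552864075 0.02038771614034306 [ 0.3315  0.4622 -0.0724  1.035  -0.0005 -0.019 ] [ 0.0014 -0.0001 -1.    ]
over pad move [ 0.0859 -0.2079  0.0685] [-0.0008  0.0025  0.5028]
```

>>> {"api": "apply_moves", "payload": {
  "moves": [0.086,-0.208,0,0,0,0.503,0,0.086,-0.208,0,0,0,0.503,0,0.086,-0.208,0,0,0,0.503,0,0.086,-0.208,0,0,0,0.503,0,0.086,-0.208,0,0,0,0.503,0,0.086,-0.208,0.068,0,0,0.503,0,0.086,-0.208,0.11,0,0,0.503,0,0.086,-0.208,0.13,0,0,0.503,0]
}}

```text
time_s: 15.68
position: [0.5224, 0.0368, 0.1045]
eef_rot: [0.138, -3.133, -0.001]
wrist_force: [0.6, 0.5, 0.0]
opening: 0.0199
gripper_force: 58.9
```

```bash
python3 - <<'E'
from h import *
s=r.observe();print(s["wrist_force"])
goG([.525,.036,.092-.054],down(185),"pad")
E
```

```text
[0.6402 0.4827 0.0121]
pad move [-0.0026 -0.0011  0.0125] [ 0.0013 -0.0102  0.0012]
```

>>> {"api": "apply_moves", "payload": {
  "moves": [0,0,0.008,0,-0.01,0,0,0,0,0.012,0,-0.01,0,0,0,0,0.0125,0,-0.01,0,0,0,0,0.0125,0,-0.01,0,0]
}}

```text
time_s: 16.18
position: [0.5254, 0.0359, 0.0963]
eef_rot: [-0.137, 3.132, -0.001]
wrist_force: [-0.2, 0.5, -0.6]
opening: 0.0204
gripper_force: 58.9
```

>>> {"api": "apply_moves", "payload": {
  "moves": [0,0,0.001,0,0,0,0,0,0,0.001,0,0,0,0]
}}

```text
time_s: 16.42
position: [0.525, 0.0358, 0.0948]
eef_rot: [-0.136, 3.133, -0.001]
wrist_force: [-0.3, 0.8, -0.8]
opening: 0.0203
gripper_force: 58.9
```

>>> {"api": "apply_moves", "payload": {
  "moves": [0,0,0.0015,0,0,0,0,0,0,0.0025,0,0,0,0,0,0,0.0025,0,0,0,0]
}}

```text
time_s: 16.8
position: [0.5249, 0.0358, 0.0921]
eef_rot: [-0.137, 3.133, -0.001]
wrist_force: [-1.3, -0.2, 3.0]
opening: 0.0203
gripper_force: 59.4
```

>>> {"api": "apply_moves", "payload": {
  "moves": [0,0,0.001,0,0,0,0,0,0,0.001,0,0,0,0]
}}

```text
time_s: 17.05
position: [0.5249, 0.0358, 0.0921]
eef_rot: [-0.137, 3.133, -0.001]
wrist_force: [-5.1, -0.9, 15.6]
opening: 0.0202
gripper_force: 61.0
```

>>> {"api": "apply_moves", "payload": {
  "moves": [0,0,-0.001,0,0,0,0.5,0,0,-0.001,0,0,0,0.5,0,0,-0.001,0,0,0,0.5,0,0,-0.04,0,0,0,0.5,0,0,-0.1,0,0,0,0.5,0,0,-0.15,0,0,0,0.5,0,0,-0.15,0,0,0,0.5,0,0,-0.15,0,0,0,0.5]
}}

```text
time_s: 18.05
position: [0.5238, 0.0358, 0.2406]
eef_rot: [-0.137, 3.134, -0.0]
wrist_force: [0.5, -0.5, -0.1]
opening: 0.0429
gripper_force: 0.0
```

```bash
python3 - <<'E'
from h import *
import pickle
P=camera_params("wrist"); im=read_camera("wrist"); cv2.imwrite("pics/w8.png",im); pickle.dump(P,open("w8.pkl","wb"))
print(tcp()[0],[proj(P,p) for p in ([.575,-.038,.012],[.575,-.038,.084],[.525,.036,.066],[.525,.036,.012],[.553,-.038,.01])])
E
```

```text
[0.5234 0.0359 0.2399] [(np.float64(192.9132768625604), np.float64(214.47002013648665)), (np.float64(174.88305253987642), np.float64(245.04496609566422)), (np.float64(260.3816672252347), np.float64(193.79915778259567)), (np.float64(260.43148055533834), np.float64(178.26086313152172)), (np.float64(193.51742498826331), np.float64(195.98747644074996))]
```

View pics/w8.png

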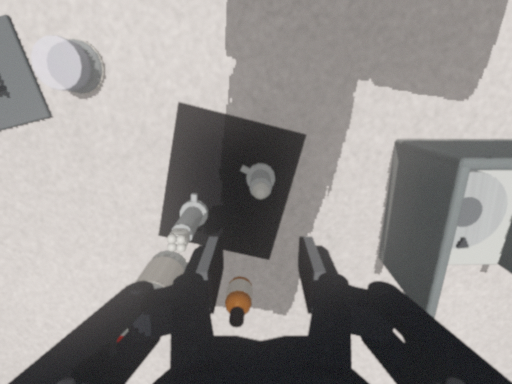

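Both dies stand upright on the pad: molar foot at about (193,212) and tab up at (194,198), premolar at (260,185). Now I get the molar's exact position and tab heading, plus the bottle clearance.

```bash
python3 - <<'E'
from h import *
import pickle
P=pickle.load(open("w8.pkl","rb"));im=cv2.imread("pics/w8.png").max(2)
for v in range(190,224,2): 
    row=np.where(im[v,170:225]>80)[0]+170; print(v,(row.min(),row.max(),len(row)) if len(row) else None)
T=camera_params("top");t=cv2.imread("pics/top0.png")
hsv=cv2.cvtColor(t,cv2.COLOR_BGR2HSV);m=((hsv[...,1]>150)&((hsv[...,0]<8)|(hsv[...,0]>172))&(hsv[...,2]>120));m[:, :250]=0;m[:120]=0;m[180:]=0
ys,xs=np.where(m);print("cap",xs.mean(),ys.mean(),onplane(T,xs.mean(),ys.mean(),.137))
E
```

```text
190 (np.int64(170), np.int64(176), 4)
192 (np.int64(170), np.int64(195), 9)
194 (np.int64(170), np.int64(197), 12)
196 (np.int64(170), np.int64(197), 12)
198 (np.int64(170), np.int64(197), 12)
200 (np.int64(170), np.int64(200), 21)
202 (np.int64(170), np.int64(202), 25)
204 (np.int64(170), np.int64(205), 29)
206 (np.int64(170), np.int64(206), 30)
208 (np.int64(170), np.int64(207), 35)
210 (np.int64(170), np.int64(207), 35)
212 (np.int64(170), np.int64(207), 36)
214 (np.int64(170), np.int64(207), 35)
216 (np.int64(170), np.int64(207), 35)
218 (np.int64(170), np.int64(207), 37)
220 (np.int64(170), np.int64(205), 33)
222 (np.int64(170), np.int64(204), 34)
cap 305.94117647058823 143.4264705882353 [ 0.6542 -0.0716  0.137 ]
```

```bash
python3 - <<'E'
from h import *
goG([.5755,-.038,.048+.09],down(155),"a30");goG([.5755,-.038,.048+.09],down(135),"a")
E
```

```text
a30 move [-0.0453 -0.0781  0.0481] [0.0013 0.0068 0.9997]
a move [-0.0453 -0.0781  0.0481] [0.0025 0.0066 1.6663]
```

>>> {"api": "apply_moves", "payload": {
  "moves": [-0.045,-0.078,0.03,0,0.007,1,0.5,-0.045,-0.078,0.03,0,0.007,1,0.5,-0.045,-0.078,0.03,0,0.007,1,0.5,-0.045,-0.078,0.03,0,0.007,1,0.5,-0.045,-0.078,0.03,0,0.007,1,0.5]
}}

```text
time_s: 18.73
position: [0.5753, -0.0376, 0.2106]
eef_rot: [0.675, 3.068, 0.001]
wrist_force: [-0.3, -0.5, 0.5]
opening: 0.0428
gripper_force: 0.0
```

>>> {"api": "apply_moves", "payload": {
  "moves": [0,0,0,0,0,0.666,0.5,0,0,0,0,0,0.666,0.5,0,0,0,0,0,0.666,0.5,0,0,0,0,0,0.666,0.5]
}}

```text
time_s: 19.23
position: [0.5757, -0.0377, 0.2114]
eef_rot: [1.194, 2.904, 0.002]
wrist_force: [-1.3, -0.3, 1.2]
opening: 0.0428
gripper_force: 0.0
```

```bash
python3 - <<'E'
from h import *
goG([.5755,-.038,.048],down(135),"a")
P=camera_params("wrist");im=read_camera("wrist");cv2.imwrite("pics/w9.png",im)
print([proj(P,p) for p in ([.5755,-.038,.004],[.5755,-.038,.06],[.5755,-.038,.084],[.5525,-.038,.01])])
g=im.max(2);u0,v0=map(int,proj(P,[.5525,-.038,.01]))
for v in range(v0-14,v0+40,3): print(v,u0-30,''.join('#' if x>80 else '.' for x in g[v,u0-30:u0+50]))
E
```

```text
a move [ 0.0001 -0.0006  0.1094] [0.0033 0.0018 0.0099]
[(np.float64(259.77913556841264), np.float64(183.32465573135568)), (np.float64(259.7574813186987), np.float64(201.86298829732578)), (np.float64(259.7449432761476), np.float64(212.63519238355582)), (np.float64(243.5020204216551), np.float64(169.22399538354978))]
155 213 ................................................................................
158 213 ................................................................................
161 213 ................................................................................
164 213 ................................................................................
167 213 .............................######.............................................
170 213 ...........................############################.........................
173 213 .............................#############################......................
176 213 ##..#...........................#############################...................
179 213 ######.........................###############################..................
182 213 ###.###.#......................################################.................
185 213 ######..##.#..................#################################.................
188 213 ########.##.#..................###############################..................
191 213 #############...#...............#############################...................
194 213 #############..###...............##########################.....................
197 213 ################.#.#.............##########################.....................
200 213 ######################.##........###########################....................
203 213 #######################..........###########################....................
206 213 ######################...........###########################...................#
```

>>> {"api": "apply_moves", "payload": {
  "moves": [0,-0.0005,0.05,0.003,0,0.01,0.5,0,-0.0005,0.08,0.003,0,0.01,0.5,0,-0.0005,0.109,0.003,0,0.01,0.5,0,-0.0005,0.109,0.003,0,0.01,0.5,0,-0.0005,0.109,0.003,0,0.01,0.5]
}}

```text
time_s: 19.9
position: [0.5763, -0.0383, 0.1034]
eef_rot: [1.207, 2.898, 0.0]
wrist_force: [-0.6, -0.4, 0.1]
opening: 0.0429
gripper_force: 0.0
```

>>> {"api": "apply_moves", "payload": {
  "moves": [0,0,0,0,0,0,0,0,0,0,0,0,0,0,0,0,0,0,0,0,0,0,0,0,0,0,0,0]
}}

```text
time_s: 20.4
position: [0.5765, -0.0385, 0.1037]
eef_rot: [1.208, 2.897, 0.0]
wrist_force: [-1.7, -1.1, 6.3]
opening: 0.0209
gripper_force: 58.3
```

>>> {"api": "apply_moves", "payload": {
  "moves": [0,0,-0.02,0,0,0,0,0,0,-0.08,0,0,0,0,0,0,-0.16,0,0,0,0,0,0,-0.16,0,0,0,0,0,0,-0.16,0,0,0,0]
}}

```text
time_s: 21.02
position: [0.5763, -0.0383, 0.2642]
eef_rot: [1.207, 2.895, 0.001]
wrist_force: [0.0, 0.9, -1.7]
opening: 0.0208
gripper_force: 58.8
```

```bash
python3 - <<'E'
from h import *
s=r.observe();print(s["wrist_force"],s["gripper_force"],s["opening"],s["joints"],R.from_rotvec(s["eef_rot"]).as_matrix())
for y in (106,): goG([.5363,.26,.2],down(y),"tt")
P=camera_params("wrist");im=read_camera("wrist");cv2.imwrite("pics/w10.png",im);g=im.max(2)
p,Rt=tcp();c=p+[0,0,-.054-.044];u,v=proj(P,c);print(c,u,v,proj(P,c+[-.024,0,.004]))
for k in range(int(v)-26,int(v)+16,3): print(k,int(u)-35,''.join('#' if x>125 else ('+' if x>100 else '.') for x in g[k,int(u)-35:int(u)+35]))
E
```

```text
[ 0.0483  0.9356 -1.653 ] 58.83476168025027 0.020785126354931696 [-0.1927  0.4109 -0.0837  1.0718 -0.0004  0.5975] [[-0.7037  0.7105  0.0043]
 [ 0.7105  0.7037 -0.0012]
 [-0.0039  0.0022 -1.    ]]
tt move [0.2401 0.1814 0.0096] [0.006  0.0062 0.9575]
[ 0.5756 -0.0381  0.1645] 259.56015805346766 227.00459054666592 (np.float64(232.65516896978997), np.float64(205.4952383457906))
201 224 #######################........................+######################
204 224 ########################+............+++...+##########################
207 224 #########################+++++++++++++++++++++++######################
210 224 ######################+++#####################+++++++#################
213 224 ####################################################+++++##+##########
216 224 ################################+++++++++##############+++############
219 224 ###########################++++++++++++++++++++##########+############
222 224 #######################+++++++++++++++++++++++++++#########+##########
225 224 #####################+++++++++++++++++++++++++++++++##################
228 224 ####################++++++++++++++++++++++++++++++++++################
231 224 ###################++++++++++++++++++++++++++++++++++++###############
234 224 ###############++++++++++++++++++++++++++++++++++++++++++++++++++#####
237 224 #######+++++++.....++++++++++++++++++++++++++++++++++++.....+++++++++#
240 224 ######++++++++.....+++++++++++++++++++++++++++++++++++......++++++++++
```

>>> {"api": "apply_moves", "payload": {
  "moves": [0.24,0.1814,0,0.006,0.006,1,0,0.24,0.1814,0,0.006,0.006,1,0,0.24,0.1814,0,0.006,0.006,1,0,0.24,0.1814,0,0.006,0.006,1,0,0.24,0.1814,0,0.006,0.006,1,0,0.24,0.1814,0,0.006,0.006,1,0]
}}

```text
time_s: 21.82
position: [0.5337, 0.2637, 0.26]
eef_rot: [-1.909, -2.488, 0.006]
wrist_force: [0.2, -0.2, -2.0]
opening: 0.0208
gripper_force: 58.9
```

>>> {"api": "apply_moves", "payload": {
  "moves": [0,0,0,0,0,1,0,0,0,0,0,0,1,0,0,0,0,0,0,1,0]
}}

```text
time_s: 22.2
position: [0.5352, 0.2589, 0.2604]
eef_rot: [-2.5, -1.897, 0.008]
wrist_force: [-0.0, 0.0, -0.3]
opening: 0.0209
gripper_force: 58.9
```

>>> {"api": "apply_moves", "payload": {
  "moves": [0,0,0,0,0,1,0,0,0,0,0,0,1,0,0,0,0,0,0,1,0]
}}

```text
time_s: 22.58
position: [0.5352, 0.2588, 0.2604]
eef_rot: [-2.908, -1.185, 0.009]
wrist_force: [0.3, 0.6, -1.5]
opening: 0.0208
gripper_force: 59.0
```

>>> {"api": "apply_moves", "payload": {
  "moves": [0,0,0,0,0,1,0,0,0,0,0,0,1,0,0,0,0,0,0,1,0,0,0,0,0,0,1,0]
}}

```text
time_s: 23.08
position: [0.5413, 0.2387, 0.2607]
eef_rot: [-3.093, -0.446, 0.013]
wrist_force: [-0.3, -0.5, -0.7]
opening: 0.0205
gripper_force: 59.0
```

```bash
python3 - <<'E'
from h import *
p,Rt=tcp();print(p,Rt.as_matrix()[:,0],r.observe()["joints"])
go([.5363,.26,.264],down(-35.6),"tt")
# disc re-measure from top camera if unobstructed is skipped
E
```

```text
[0.5413 0.2387 0.2607] [ 0.9593  0.2824 -0.0059] [ 0.2843  0.4455 -0.0387  1.0925  0.0176  3.1396]
tt move [ 0.0012 -0.0219 -0.003 ] [-0.0261  0.0258  1.7333]
```

Joint 6 reached its end, so I unwind it the other way round (308°, safe height) and arrive at the same heading.

>>> {"api": "apply_moves", "payload": {
  "moves": [0.001,-0.022,-0.003,0,0,-1,0,0.001,-0.022,-0.003,0,0,-1,0,0.001,-0.022,-0.003,0,0,-1,0,0.001,-0.022,-0.003,0,0,-1,0]
}}

```text
time_s: 23.58
position: [0.5357, 0.2618, 0.2647]
eef_rot: [-2.87, -1.232, 0.004]
wrist_force: [-0.1, 0.4, -1.2]
opening: 0.0207
gripper_force: 59.0
```

>>> {"api": "apply_moves", "payload": {
  "moves": [0,0,0,0,0,-1,0,0,0,0,0,0,-1,0,0,0,0,0,0,-1,0]
}}

```text
time_s: 23.95
position: [0.5359, 0.2618, 0.265]
eef_rot: [-2.451, -1.936, -0.004]
wrist_force: [1.0, 0.6, -1.1]
opening: 0.0206
gripper_force: 59.0
```

>>> {"api": "apply_moves", "payload": {
  "moves": [0,0,0,0,0,-1,0,0,0,0,0,0,-1,0,0,0,0,0,0,-1,0]
}}

```text
time_s: 24.32
position: [0.5359, 0.2618, 0.265]
eef_rot: [-1.868, -2.505, -0.011]
wrist_force: [-0.6, -0.5, -1.3]
opening: 0.0206
gripper_force: 59.0
```

>>> {"api": "apply_moves", "payload": {
  "moves": [0,0,0,0,0,-1,0,0,0,0,0,0,-1,0,0,0,0,0,0,-1,0]
}}

```text
time_s: 24.7
position: [0.5359, 0.2618, 0.265]
eef_rot: [-1.157, -2.905, -0.018]
wrist_force: [-0.3, -0.7, -0.9]
opening: 0.0208
gripper_force: 59.0
```

>>> {"api": "apply_moves", "payload": {
  "moves": [0,0,0,0,0,-1,0,0,0,0,0,0,-1,0,0,0,0,0,0,-1,0]
}}

```text
time_s: 25.08
position: [0.5359, 0.2618, 0.265]
eef_rot: [-0.366, -3.109, -0.023]
wrist_force: [0.2, 0.5, -1.2]
opening: 0.0205
gripper_force: 59.0
```

>>> {"api": "apply_moves", "payload": {
  "moves": [0,0,0,0,0,-1,0,0,0,0,0,0,-1,0,0,0,0,0,0,-1,0]
}}

```text
time_s: 25.45
position: [0.5359, 0.2618, 0.265]
eef_rot: [0.452, -3.102, -0.027]
wrist_force: [-0.3, -0.4, -0.3]
opening: 0.0207
gripper_force: 59.0
```

>>> {"api": "apply_moves", "payload": {
  "moves": [0,0,0,0,0,-1,0,0,0,0,0,0,-1,0,0,0,0,0,0,-1,0]
}}

```text
time_s: 25.82
position: [0.5359, 0.2618, 0.265]
eef_rot: [1.241, -2.883, -0.029]
wrist_force: [-0.1, -0.2, -0.9]
opening: 0.0208
gripper_force: 59.0
```

>>> {"api": "apply_moves", "payload": {
  "moves": [0,0,0,0,0,-1,0,0,0,0,0,0,-1,0,0,0,0,0,0,-1,0]
}}

```text
time_s: 26.2
position: [0.5359, 0.2618, 0.265]
eef_rot: [-1.945, 2.464, 0.028]
wrist_force: [0.3, 0.3, -1.6]
opening: 0.0209
gripper_force: 59.0
```

>>> {"api": "apply_moves", "payload": {
  "moves": [0,0,0,0,0,-1,0,0,0,0,0,0,-1,0,0,0,0,0,0,-1,0]
}}

```text
time_s: 26.58
position: [0.5359, 0.2618, 0.265]
eef_rot: [-2.513, 1.873, 0.026]
wrist_force: [0.4, -0.3, -0.6]
opening: 0.021
gripper_force: 59.0
```

```bash
python3 - <<'E'
from h import *
p,Rt=tcp();print(p,Rt.as_matrix()[:,0],r.observe()["joints"])
go([.5363,.26,.264],down(-35.6),"tt")
E
```

```text
[0.5359 0.2618 0.265 ] [ 0.2853 -0.9583 -0.0178] [ 0.3243  0.4504 -0.0194  1.1048  0.0179 -1.536 ]
tt move [0.0019 0.0001 0.0009] [-0.0033  0.0355 -1.2605]
```

>>> {"api": "apply_moves", "payload": {
  "moves": [0.002,0,0.001,-0.003,0.0355,-0.9,0,0.002,0,0.001,-0.003,0.0355,-0.9,0,0.002,0,0.001,-0.003,0.0355,-0.9,0]
}}

```text
time_s: 26.95
position: [0.5364, 0.2599, 0.2639]
eef_rot: [2.885, -1.239, -0.001]
wrist_force: [0.1, 0.2, -0.5]
opening: 0.0208
gripper_force: 59.0
```

```bash
python3 - <<'E'
from h import *
go([.5363,.26,.155],down(-35.6),"tt")
E
```

```text
tt move [-0.0001 -0.0001  0.1089] [ 0.0031  0.0006 -0.3623]
```

>>> {"api": "apply_moves", "payload": {
  "moves": [0,0,0.03,0.003,0,-0.362,0,0,0,0.06,0.003,0,-0.362,0,0,0,0.09,0.003,0,-0.362,0,0,0,0.109,0.003,0,-0.362,0,0,0,0.109,0.003,0,-0.362,0,0,0,0.109,0.003,0,-0.362,0]
}}

```text
time_s: 27.7
position: [0.5369, 0.2601, 0.1561]
eef_rot: [-2.989, 0.963, -0.001]
wrist_force: [0.2, -0.1, -0.9]
opening: 0.0207
gripper_force: 59.0
```

```bash
python3 - <<'E'
from h import *
go([.5363,.26,.1345],down(-35.6),"tt");print(r.observe()["wrist_force"])
E
```

```text
tt move [-0.0004  0.0005  0.0216] [-0.0026 -0.0007 -0.0039]
[ 0.2372 -0.1321 -0.8678]
```

>>> {"api": "apply_moves", "payload": {
  "moves": [-0.0004,0.0005,0.01,-0.003,0,-0.004,0,-0.0004,0.0005,0.018,-0.003,0,-0.004,0,-0.0004,0.0005,0.0215,-0.003,0,-0.004,0,-0.0004,0.0005,0.0215,-0.003,0,-0.004,0,-0.0004,0.0005,0.0215,-0.003,0,-0.004,0]
}}

```text
time_s: 28.32
position: [0.5361, 0.2599, 0.1342]
eef_rot: [2.992, -0.958, 0.0]
wrist_force: [0.6, 0.2, -1.4]
opening: 0.0209
gripper_force: 59.0
```

>>> {"api": "apply_moves", "payload": {
  "moves": [0,0,0.001,0,0,0,0,0,0,0.002,0,0,0,0,0,0,0.002,0,0,0,0]
}}

```text
time_s: 28.7
position: [0.5359, 0.2599, 0.1319]
eef_rot: [2.991, -0.958, -0.0]
wrist_force: [-0.2, -0.4, -0.2]
opening: 0.0208
gripper_force: 59.0
```

>>> {"api": "apply_moves", "payload": {
  "moves": [0,0,0.001,0,0,0,0,0,0,0.001,0,0,0,0]
}}

```text
time_s: 28.95
position: [0.5361, 0.2599, 0.1317]
eef_rot: [2.992, -0.958, 0.001]
wrist_force: [-2.6, -1.0, 6.5]
opening: 0.0208
gripper_force: 59.7
```

>>> {"api": "apply_moves", "payload": {
  "moves": [0,0,-0.0007,0,0,0,0.5,0,0,-0.0007,0,0,0,0.5,0,0,-0.0007,0,0,0,0.5,0,0,-0.0007,0,0,0,0.5,0,0,-0.04,0,0,0,0.5,0,0,-0.1,0,0,0,0.5,0,0,-0.13,0,0,0,0.5,0,0,-0.13,0,0,0,0.5]
}}

```text
time_s: 29.95
position: [0.5373, 0.2604, 0.2636]
eef_rot: [-2.99, 0.957, -0.006]
wrist_force: [0.4, -0.1, 0.3]
opening: 0.0425
gripper_force: 0.0
```

>>> {"api": "apply_moves", "payload": {
  "moves": [0,0,-0.005,0,0,0,0.5,0,0,-0.005,0,0,0,0.5]
}}

```text
time_s: 30.2
position: [0.5357, 0.2598, 0.2651]
eef_rot: [2.99, -0.957, -0.002]
wrist_force: [-0.5, -0.2, -0.2]
opening: 0.0423
gripper_force: 0.0
```

```bash
python3 - <<'E'
from h import *
import pickle
P=camera_params("wrist");im=read_camera("wrist");cv2.imwrite("pics/w11.png",im);pickle.dump(P,open("w11.pkl","wb"));g=im.max(2)
C=np.array([.5363,.26]);d=np.array([np.cos(np.radians(9.7)),np.sin(np.radians(9.7))])
print(tcp()[0],[np.round(proj(P,p),1) for p in ([*C,.032],[*C,.112],[*(C+.024*d),.038],[*(C+.030*d),.036],[*(C+.042*d),.036])])
# rectify disc plane z=.036 : 0.5mm/px, 100mm square, x down->up
xs=np.arange(-.048,.0481,.0015);out=[]
H=np.array([[proj(P,[C[0]+x,C[1]+y,.038]) for y in xs] for x in xs[::-1]],np.float32)
w=cv2.remap(im.max(2),H[...,0],H[...,1],cv2.INTER_LINEAR)
for row,x in zip(w,xs[::-1]):
    if x>-.02: print(f"{x*1e3:6.1f} "+' '.join(f"{v//10:2d}" for v in row[16:52]))
E
```

```text
[0.5357 0.2598 0.265 ] [array([259.3, 176.2]), array([259.2, 200.1]), array([243.6, 162.5]), array([239.7, 158.2]), array([231.5, 150.5])]
  48.0 14 14 15 15 14 14 14 14 14 14 14 14 14 14 14 14 14 14 14 14 14 14 14 15 15 14 14 14 15 15 15 15 15 15 16 18
  46.5 14 14 14 14 15 14 14 14 14 14 14 13 13 13 13 13 13 13 14 14 14 14 14 14 15 14 15 15 15 15 15 15 15 15 18 20
  45.0 15 14 15 14 14 14 13 13 13 13 13 13 13 13 13 13 13 13 13 13 13 13 14 14 14 14 15 15 15 15 14 15 15 16 19 21
  43.5 14 14 14 14 13 13 13 13 13 13 13 13 13 13 13 13 12 11 11 12 13 13 13 13 13 14 14 14 14 14 15 15 17 18 20 21
  42.0 14 14 13 13 13 13 13 13 13 13 13 13 13 13 13 13 11  9  8  9  9 10 10 11 12 13 13 14 14 14 15 17 20 21 21 21
  40.5 13 13 13 13 13 13 13 13 13 13 13 13 13 13 13 13 12  9  8  8  8  8  8  9 10 12 13 13 13 13 14 17 20 21 21 21
  39.0 13 13 13 13 13 13 13 13 13 13 13 13 13 13 13 13 13 11  8  8  8  8  8  8 10 12 13 13 13 13 14 15 18 20 21 21
  37.5 13 13 13 13 13 13 13 13 13 13 13 13 13 13 13 13 13 11  8  8  8  8  8 10 11 13 13 13 13 13 13 14 17 19 21 21
  36.0 13 13 13 13 13 13 13 13 13 13 13 1
[... 3628 characters left out ...]
8 20 20 20
 -12.0 13 13 13 13 13 13 13 13 12 12 13 12 12 12 13 13 13 14 14 15 15 15 15 15 15 14 14 15 15 15 15 15 16 19 20 20
 -13.5 13 13 13 13 13 13 13 13 12 12 12 12 12 12 13 13 13 13 14 14 15 15 15 15 15 14 14 15 15 15 15 15 15 19 20 20
 -15.0 13 13 13 13 13 13 13 13 12 13 13 13 13 12 13 13 13 14 14 14 14 15 15 15 14 14 14 15 15 15 15 15 16 18 20 20
 -16.5 12 13 13 13 13 13 13 13 13 13 13 13 13 13 13 13 13 14 14 14 14 14 14 14 14 15 14 15 15 15 15 15 16 19 20 20
 -18.0 13 13 13 13 13 13 13 12 13 13 13 13 13 13 13 13 13 14 14 14 14 14 14 14 15 15 15 14 14 15 15 16 18 20 20 20
 -19.5 13 13 13 13 13 13 13 13 13 13 13 13 13 13 13 13 13 14 14 15 15 15 14 14 15 15 14 14 14 14 15 17 20 20 20 20
```

The rectified view puts the molar's foot about 2 mm from the disc centre. Its tab heads about 13° and the pointer about 11.5°, so the tab is well within tolerance. Both dies are released and the gripper is clear, so I hand in.

```bash
python3 -c "
from h import *
print(r.hand_in())"
```

```text
the job is handed in; nothing more can be done
None
```

The job is handed in, though I got no verdict back: the molar stood upright and released on the pad first, and is now on the turntable about 2 mm from its centre with its tab within about 2° of the pointer, the premolar stands upright on the pad, and I saw no contact with the incisor, bottle, vial or jar, though I took no final picture of them.

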